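Load the grinding carrier with steel balls

ROBOT

A 6-joint arm with a two-finger parallel gripper is mounted at the origin on the work surface. World frame = base frame: x ahead of the robot, y to its left, z up, the work surface at z = 0. Lengths are in m, angles in degrees, forces in N, time in s.
With the tool pointing down it reaches from about 0.275 to 0.85 m from the base axis. Payload 5.2 kg.
Tool frame: the origin (TCP) lies at the very end of the fingers, on their centre line; the grasp point (between the pads) lies 19 mm behind it (bot.grip_point_offset is the distance from the TCP to the grasp point, in m); z points along the fingers, y is the line along which they close (so a half turn about z gives the same grasp; the last joint's range is limited). The gripper opens to 85 mm and grips with 20 to 120 N. Pads are 22 mm wide; open, the fingers measure 114 mm over their backs; the gripper's body (76 mm by 85 mm) begins 54 mm behind the grasp point. The pads swing forward as they close: fully open they stand 13 mm farther back than shut.
Start: joints at [-11.62, 14.817, 87.949, -0, 77.235, -11.62], TCP at [0.55, 0, 0.231] pointing down, gripper open.
Joint ranges: [-179.93, 179.93], [-52.35, 119.4], [10.71, 147.94], [-69.91, 249.91], [12.55, 155.21], [-178.61, 178.61]. Speed limits (degrees/s): [147.25, 147.25, 180, 180, 180, 180].

INTERFACE

Orientations are given as [roll, pitch, yaw] about the fixed x, y, z axes, in that order (R = Rz(yaw) Ry(pitch) Rx(roll)).
In Python, from rig import bot gives the robot as it stands.
- The arm moves only by the tool apply_moves, never from a script. Its argument "deltas" is a list of rows, each a list of 5 numbers: the shift along the tool's x, y, z in mm, then the turn about the tool's z in degrees, then the closure, from 0 (fully open) to 1 (shut). In form: [[dx, dy, dz, twist, hand], ...]. A call has 1 to 20 rows; each row is the pose to reach, as a shift and turn from the pose commanded when the call began, along the tool's axes at that moment; what a row does not reach only later rows make up. A row lasts 1/10 s, in which the tool goes at most 50 mm and 8.59 degrees, less where a joint would pass 70% of its speed; a pose out of reach is approached as far as the arm can. A call with a gripper value outside its range is refused whole. The fingers move at their own pace and stop on an object; "squeeze" is the grip in N (left out, the last holds). Time passes only in rows, so rows that repeat a pose let the fingers close. It gives the time, the measured TCP pose, the force, the opening and the grip force at its end, in the units of the state.
- bot.state(): the state, without advancing time (a new reading comes with each control period).
- bot.camera(name): name is "scene" or "side" or "wrist"; returns a dict with "pixels" (400x640x3 uint8, red, green, blue), "vertical_fov" (degrees; the focal length in pixels is half the picture's height over the tangent of half this angle, whatever the lens; pixels are square), "cx", "cy" (the principal point, pixels), "rvec" (rotation vector, rad) and "tvec" (3), from world to camera coordinates, as OpenCV has them. Camera axes: x right, y down, z forward; pixel columns grow to the right and rows downward; lengths in m; the calibration is good to about 2 mm. A picture is of the moment at which its call begins. There is no depth.
- bot.job_done(): hands the job in; it is judged then, once.
The state is a dict: "t": time; "joints": joint angles; "qvel": joint speeds; "joint_efforts": joint torques, N m; "ee_pos": TCP position; "tcp_rot": TCP orientation; "ft_force": force on the tool from outside, world axes, zero at the start; "moment": the same for the moment, N m; "grip_width": opening from 0.0 (shut) to 1.0 (fully open); "finger_force": force on a finger pad.
Only numpy, scipy, OpenCV 4.12 (cv2) and the standard library are available. Lean on these libraries where they do the work, as an engineer would, in place of code of your own. Each camera call takes 0.05 s, during which the arm holds its last target. There are 200 camera calls.

TASK

Put the two dark grey steel balls from the white tray into the pale aluminium block with the blue caps (the carrier), one ball in each of its two open wells. Lower each ball close over its well before letting go rather than dropping it from a height, and leave the white ceramic ball where it lies.

Things in the scene. Friction and masses are not known exactly. Their poses are not given: they have to be found in the camera images.
- steel_1: dark grey steel ball, 30 mm in diameter, 110 g; origin at its centre. Starts in a white tray on an upturned brown vial cap 25 mm wide, the cap's rim 20 mm and the ball's centre 31 mm above the table. Tray: floor 4 mm thick, rim 18 mm high and 70 mm or more from the ball's centre; other balls are 90 mm or more away, centre to centre.
- steel_2: the second, same as the first: dark grey steel ball, 30 mm in diameter, 110 g; origin at its centre. Starts in a white tray on an upturned brown vial cap 25 mm wide, the cap's rim 20 mm and the ball's centre 31 mm above the table. Tray: floor 4 mm thick, rim 18 mm high and 70 mm or more from the ball's centre; other balls are 90 mm or more away, centre to centre.
- ceramic: a white ceramic ball, 30 mm in diameter, on a cap in the same tray, to be left alone; origin at its centre.
- carrier: square pale aluminium block 170x170x28 mm, fixed; origin: centre of its underside on the table, x, y along its sides, z up. Two open wells at (x, y) = (40, 40) and (-40, -40) mm, each 50 mm wide, 16 mm deep, with a central seat: a ball let go above settles with its centre 23 mm over the table. Flat blue caps, 6 mm proud of the block, close two wells at (40, -40) and (-40, 40). Left or right of the tray.
Mind the look-alikes: they are no part of the job. What is shaped like the steel_2 but pink or purple is not meant.

How it is judged:
By the outcome, as a careful person would: the job done as asked, in the order asked, and still so for the second after the job is handed in, with the robot touching nothing.
It also fails if it takes over 53 s, if anything falls off the work surface, if the arm or the gripper's body presses on something with over 40 N, if the wrist force passes 120 N, or if a joint passes its speed limit or range.

## Working session

There is one attempt and no reset: what is moved stays moved. The work goes in short steps, Python scripts to look and compute and a tool call to move; the robot and the scene stay as the last step left them, time stands still between calls to the robot, and variables do not carry over. Pictures are saved under pics/ and viewed, at most 10 in all, crops included, and the job is handed in when it is done.

Besides the shell and the picture viewer there is one more tool, called after ">>>" as name(argument=value, ...), one argument or row to a line, values as JSON. apply_moves: Moves the arm, as the interface text tells. Its arguments: {"type":"object","properties":{"deltas":{"type":"array"},"squeeze":{"type":"number"}},"required":["deltas"]}

```bash
mkdir -p pics
cat > h.py <<'E'
import cv2,numpy as np
from rig import bot
def save(n,f):
    c=bot.camera(n); np.savez(f'pics/{f}.npz',**c); cv2.imwrite(f'pics/{f}.png',c['pixels'][:,:,::-1]); return c
def load(f): return dict(np.load(f'pics/{f}.npz'))
def ray(c,u,v):
    f=200/np.tan(np.radians(float(c['vertical_fov']))/2)
    R=cv2.Rodrigues(np.array(c['rvec'],float))[0]; t=np.array(c['tvec'],float).ravel()
    return -R.T@t, R.T@np.array([(u-float(c['cx']))/f,(v-float(c['cy']))/f,1])
def onz(c,u,v,z):
    o,d=ray(c,u,v); return o+d*(z-o[2])/d[2]
E
python3 - <<'E'
from h import *
for n in('scene','side'): 
    c=save(n,n+'0'); print(n,ray(c,320,200),c['vertical_fov'])
a=cv2.imread('pics/scene0.png');b=cv2.imread('pics/side0.png')
print(bot.state())
E
```

```text
scene (array([ 0.81863431, -0.79648594,  1.06143278]), array([-0.30885435,  0.56154586, -0.76771101])) 42.88785088543766
side (array([ 0.29433065, -0.71740031,  0.67960506]), array([ 0.15010301,  0.6997057 , -0.69891131])) 53.74258205045764
{'t': 0.1, 'joints': array([-1.16186969e+01,  1.48544238e+01,  8.80037900e+01,  3.59435730e-04,
        7.72369678e+01, -1.16183057e+01]), 'qvel': array([ 0.07895777, -0.15285981, -0.10758144,  0.07553572, -0.15933203,
       -0.09370109]), 'joint_efforts': array([ 3.02140717e-03, -4.46967566e+01, -2.91247433e+01, -1.80583206e-04,
        6.27233181e-03, -7.21271704e-05]), 'ee_pos': array([5.49522297e-01, 1.32426211e-04, 2.30571171e-01]), 'tcp_rot': array([-1.79906839e+02, -1.95119246e-02,  8.99995132e+01]), 'ft_force': array([-0.29050356,  1.31844247,  0.17558378]), 'moment': array([ 0.02753834,  0.02263265, -0.01379964]), 'finger_force': 0.0, 'grip_width': 0.9972621157150475}
```

View pics/scene0.png

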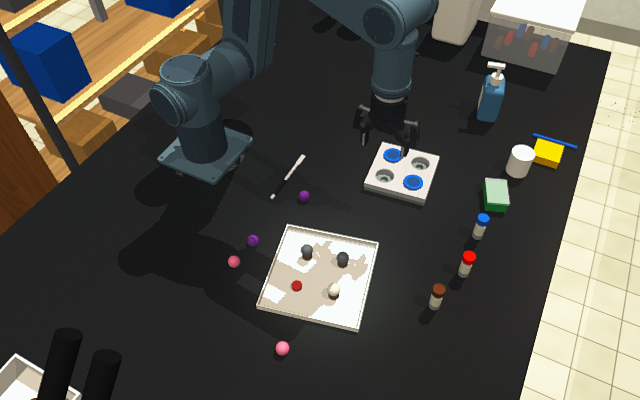

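View pics/side0.png

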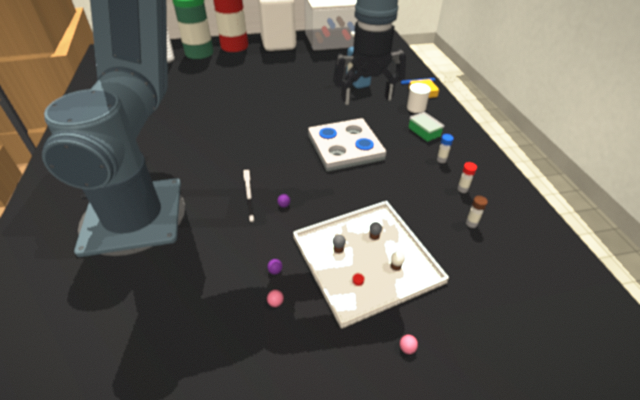

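Scene view: the tray holds dark grey balls at about (307,251) and (342,259), a white ball at (334,290), and a small red thing at (296,286). Purple and pink balls lie outside the tray. In the side view the dark grey balls are at (339,242) and (376,229). They fit the description (dark grey, on brown caps). I'll confirm this in one crop and measure.

Run:
```python
from h import *
a=cv2.imread('pics/scene0.png')[225:335,250:385];b=cv2.imread('pics/side0.png')[200:310,290:425]
cv2.imwrite('pics/crop.png',np.vstack([cv2.resize(x,None,fx=2.7*2/2,fy=2.7,interpolation=3) for x in(a,b)]))
cs=load('scene0');cd=load('side0')
def mid(p,q):
    o1,d1=ray(cs,*p);o2,d2=ray(cd,*q)
    s=np.linalg.lstsq(np.c_[d1,-d2],o2-o1,rcond=None)[0]
    x,y=o1+s[0]*d1,o2+s[1]*d2; return (x+y)/2,np.linalg.norm(x-y)
def comps(c,m,lo,hi):
    n,l,s,k=cv2.connectedComponentsWithStats(m.astype(np.uint8)); return [(k[i].round(1),s[i].tolist()) for i in range(1,n) if lo<s[i][4]<hi]
for nm,c,box in(('scene',cs,(355,140,445,210)),('side',cd,(300,110,400,175))):
    h=cv2.cvtColor(c['pixels'],cv2.COLOR_RGB2HSV).astype(int)
    m=np.zeros((400,640),bool);x0,y0,x1,y1=box;m[y0:y1,x0:x1]=1
    print(nm,'blue')
    for k,s in comps(c,m&(h[...,0]>95)&(h[...,0]<125)&(h[...,1]>140)&(h[...,2]>90),30,2000): print(k,s,onz(c,*k,.034).round(4))
    x0,y0,x1,y1=(262,228,375,325) if nm=='scene' else(300,210,440,315)
    m[:]=0;m[y0:y1,x0:x1]=1
    print('grey')
    for k,s in comps(c,m&(h[...,1]<70)&(h[...,2]<115),30,600): print(k,s,onz(c,*k,.031).round(4))
```

```text
scene blue
[392.2 154.7] [384, 148, 17, 14, 190] [0.5114 0.1943 0.034 ]
[412.8 181.8] [404, 175, 19, 15, 228] [0.6002 0.1235 0.034 ]
grey
[353.1 231.9] [313, 228, 62, 13, 423] [ 0.5262 -0.0981  0.031 ]
[306.5 251.1] [301, 245, 12, 12, 74] [ 0.4493 -0.2012  0.031 ]
[342.3 257.6] [337, 252, 12, 12, 115] [ 0.5354 -0.1792  0.031 ]
[369.6 303.7] [360, 264, 15, 61, 459] [ 0.6442 -0.2629  0.031 ]
[282.9 319.5] [262, 310, 62, 15, 484] [ 0.489  -0.3844  0.031 ]
side blue
[327.5 132.9] [320, 129, 16, 9, 122] [0.5097 0.1921 0.034 ]
[364.  143.7] [356, 139, 17, 10, 141] [0.5972 0.1223 0.034 ]
grey
[318.  215.7] [300, 210, 54, 18, 513] [ 0.4188 -0.1168  0.031 ]
[375.3 228.6] [370, 223, 12, 12, 103] [ 0.5341 -0.1801  0.031 ]
[338.7 244. ] [334, 240, 11, 8, 61] [ 0.4451 -0.2059  0.031 ]
```

View pics/crop.png

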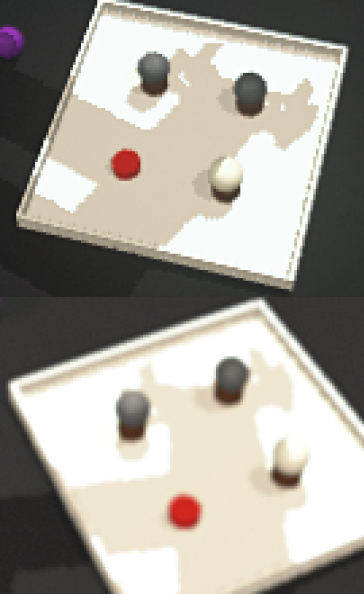

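The crop confirms it: both dark grey balls sit on brown caps. B is at world (0.535,-0.180), A is at (0.449,-0.201), and they are 89 mm apart, as the task says. The red ball and the white ceramic ball are not meant. The cap spacing measures 113.6 mm against 113.1 expected. That puts the carrier centre at (0.555,0.158) and the wells at about (0.590,0.202) and (0.520,0.114). Next I'll go above B.

>>> apply_moves(
  deltas=[
    [-15, -1, 5, 0, 0.2],
    [-40, -4, 20, 0, 0.4],
    [-70, -6, 35, 0, 0.4],
    [-100, -9, 50, 0, 0.4],
    [-130, -11, 62, 0, 0.4],
    [-155, -13, 72, 0, 0.4],
    [-170, -14, 78, 0, 0.4],
    [-180, -15, 80, 0, 0.4],
    [-180, -15, 80, 0, 0.4],
    [-180, -15, 80, 0, 0.4],
    [-180, -15, 80, 0, 0.4],
  ],
  squeeze=30,
)

```text
t: 1.2
ee_pos: [0.5354, -0.1791, 0.1519]
tcp_rot: [180.0, 0.0, 90.1]
ft_force: [-0.4, 0.3, 1.0]
grip_width: 0.602
finger_force: 0.0
```

Run:
```python
from h import *
c=save('wrist','w1'); print(ray(c,320,200)); s=bot.state(); print(s['ee_pos'],s['tcp_rot'],s['grip_width'])
R=cv2.Rodrigues(c['rvec'])[0];f=200/np.tan(np.radians(c['vertical_fov'])/2)
for p in([.535,-.1795,.031],[.449,-.2005,.031]):
    q=R@np.array(p)+np.ravel(c['tvec']);print(q[:2]/q[2]*f+[c['cx'],c['cy']])
```

```text
(array([ 0.53435931, -0.11405036,  0.29452374]), array([ 0.00946583, -0.2640193 , -0.96451323]))
[ 0.53536104 -0.17904188  0.15187788] [1.79953593e+02 1.07933341e-02 9.00760976e+01] 0.6023403972367753
[317.44853224 191.44628975]
[205.56781612 217.86503838]
```

View pics/w1.png

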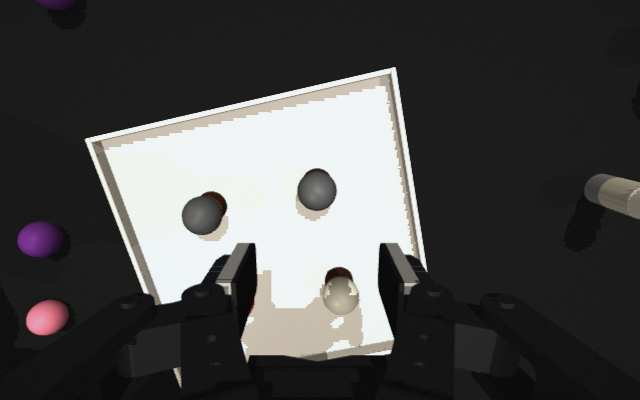

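The wrist view shows B at (317,190), against (317.4,191.4) predicted, so it is well centred. A is at (202,215), about 3 mm off my estimate, so I'll use (0.447,-0.199). The ceramic ball is at (340,295). Now I'll descend on B and close the gripper.

>>> apply_moves(
  deltas=[
    [0, 0, 15, 0, 0.4],
    [0, 0, 40, 0, 0.4],
    [0, 0, 65, 0, 0.4],
    [0, 0, 88, 0, 0.4],
    [0, 0, 106, 0, 0.4],
    [0, 0, 120, 0, 0.4],
    [0, 0, 130, 0, 0.4],
    [0, 0, 136, 0, 0.4],
    [0, 0, 136, 0, 0.4],
    [0, 0, 136, 0, 0.55],
    [0, 0, 136, 0, 0.65],
    [0, 0, 136, 0, 0.85],
    [0, 0, 136, 0, 0.85],
    [0, 0, 136, 0, 0.85],
    [0, 0, 136, 0, 0.85],
  ],
  squeeze=30,
)

```text
t: 2.75
ee_pos: [0.5354, -0.1802, 0.0159]
tcp_rot: [179.9, 0.0, 90.0]
ft_force: [-0.7, -0.3, 5.9]
grip_width: 0.33
finger_force: 29.5
```

The grip width is 28 mm and the upward force is 6 N, which suggests the pads hold the ball above its equator. I'll open, go 6 mm lower and regrip.

>>> apply_moves(
  deltas=[
    [0, 0, 0, 0, 0.6],
    [0, 0, 0, 0, 0.45],
    [0, 0, 0, 0, 0.45],
    [0, 0, 3, 0, 0.45],
    [0, 0, 6, 0, 0.45],
    [0, 0, 6, 0, 0.45],
    [0, 0, 6, 0, 0.6],
    [0, 0, 6, 0, 0.7],
    [0, 0, 6, 0, 0.85],
    [0, 0, 6, 0, 0.85],
    [0, 0, 6, 0, 0.85],
    [0, 0, 6, 0, 0.85],
  ],
)

```text
t: 3.95
ee_pos: [0.535, -0.18, 0.0093]
tcp_rot: [180.0, 0.0, 90.0]
ft_force: [0.1, 0.6, -0.4]
grip_width: 0.332
finger_force: 29.5
```

Run:
```python
from h import *
c=save('side','s2');w=save('wrist','w2')
a=cv2.resize(c['pixels'][190:270,330:430],None,fx=5,fy=5,interpolation=3)
b=cv2.resize(w['pixels'][200:400,220:420],(400,400))
cv2.imwrite('pics/c2.png',np.hstack([a[:400,:400],b])[:,:,::-1])
```

```text
(no output)
```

View pics/c2.png

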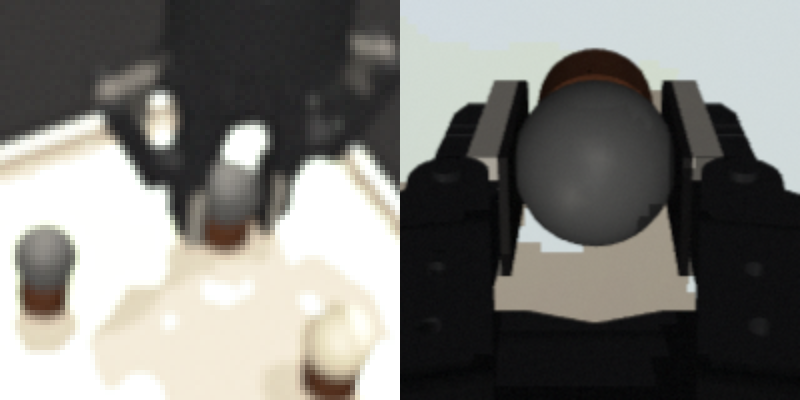

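The crop shows B squarely between the pads, with the fingertips beside the cap. I want the ball nearer the fingertips so it can be let go lower. I'll regrip 5 mm higher and then lift.

>>> apply_moves(
  deltas=[
    [0, 0, 0, 0, 0.6],
    [0, 0, 0, 0, 0.5],
    [0, 0, 0, 0, 0.5],
    [0, 0, -3, 0, 0.5],
    [0, 0, -5, 0, 0.5],
    [0, 0, -5, 0, 0.6],
    [0, 0, -5, 0, 0.7],
    [0, 0, -5, 0, 0.85],
    [0, 0, -5, 0, 0.85],
    [0, 0, -5, 0, 0.85],
    [0, 0, -8, 0, 0.85],
    [0, 0, -14, 0, 0.85],
    [0, 0, -24, 0, 0.85],
    [0, 0, -38, 0, 0.85],
    [0, 0, -55, 0, 0.85],
    [0, 0, -73, 0, 0.85],
    [0, 0, -90, 0, 0.85],
    [0, 0, -100, 0, 0.85],
    [0, 0, -100, 0, 0.85],
  ],
)

```text
t: 5.95
ee_pos: [0.5359, -0.1805, 0.1112]
tcp_rot: [179.8, 0.1, 90.0]
ft_force: [-0.7, -0.3, -0.3]
grip_width: 0.332
finger_force: 29.7
```

>>> apply_moves(
  deltas=[
    [10, 2, -8, 0, 0.85],
    [30, 5, -20, 0, 0.85],
    [55, 9, -30, 0, 0.85],
    [85, 13, -35, 0, 0.85],
    [115, 17, -35, 0, 0.85],
    [145, 21, -35, 0, 0.85],
    [175, 25, -35, 0, 0.85],
    [205, 29, -35, 0, 0.85],
    [235, 33, -35, 0, 0.85],
    [265, 37, -35, 0, 0.85],
    [295, 42, -35, 0, 0.85],
    [325, 46, -35, 0, 0.85],
    [350, 50, -35, 0, 0.85],
    [368, 53, -35, 0, 0.85],
    [378, 54, -35, 0, 0.85],
    [382, 55, -35, 0, 0.85],
    [382, 55, -35, 0, 0.85],
    [382, 55, -35, 0, 0.85],
    [382, 55, -35, 0, 0.85],
  ],
)

```text
t: 7.85
ee_pos: [0.59, 0.201, 0.1444]
tcp_rot: [-180.0, 0.0, 89.9]
ft_force: [-0.3, -0.2, -1.1]
grip_width: 0.33
finger_force: 29.7
```

Run:
```python
from h import *
c=save('wrist','w3'); s=bot.state(); print(s['ee_pos'],s['grip_width'])
h=cv2.cvtColor(c['pixels'],cv2.COLOR_RGB2HSV).astype(int)
m=((h[...,0]>95)&(h[...,0]<125)&(h[...,1]>140)&(h[...,2]>90)).astype(np.uint8)
n,l,st,k=cv2.connectedComponentsWithStats(m)
for i in range(1,n):
    if st[i][4]>100: print(k[i],st[i],onz(c,*k[i],.034))
```

```text
[0.59010841 0.201032   0.14439632] 0.3326478962746848
[209.97537926 197.77642378] [ 174  163   73   71 4021] [0.51139982 0.19850403 0.034     ]
[340.16475096 308.88505747] [316 296  38  21 261] [0.60750415 0.1071273  0.034     ]
```

View pics/w3.png

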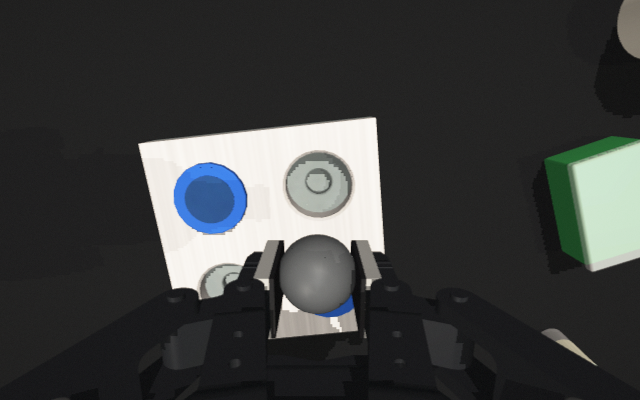

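The wrist view shows the open far well with its rim centred at (319,184). The near well is partly hidden at about (225,285), and the blue caps are at (210,198) and below the ball. The held ball is at (317,273).

Run:
```python
from h import *
c=load('w3'); print(onz(c,319,184,.028),onz(c,285,184,.028),onz(c,353,184,.028),onz(c,318,181,.012))
# held ball: centre along ray at TCP x plane
o,d=ray(c,317,273); print(o+d*((.201-o[1])/d[1]))
# block far corners
print(onz(c,139,143,.028),onz(c,376,118,.028))
```

```text
[0.59073075 0.20730646 0.028     ] [0.56567218 0.20733914 0.028     ] [0.6157897  0.20727377 0.028     ] [0.59003515 0.20607965 0.012     ]
[0.58925447 0.201      0.15810582]
[0.46198199 0.23751913 0.028     ] [0.63077553 0.25476666 0.028     ]
```

The well measures 50 mm wide, as it should, and is centred at about (0.590,0.206). The ball hangs about 14 mm above the TCP. Lowering now.

>>> apply_moves(
  deltas=[
    [1, 0, 10, 0, 0.85],
    [2, 0, 28, 0, 0.85],
    [3, 0, 48, 0, 0.85],
    [4, 0, 66, 0, 0.85],
    [4, 0, 82, 0, 0.85],
    [4, 0, 94, 0, 0.85],
    [4, 0, 102, 0, 0.85],
    [4, 0, 107, 0, 0.85],
    [4, 0, 110, 0, 0.85],
    [4, 0, 112, 0, 0.85],
    [4, 0, 113, 0, 0.85],
    [4, 0, 113, 0, 0.85],
    [4, 0, 113, 0, 0.85],
  ],
)

```text
t: 9.2
ee_pos: [0.5903, 0.2061, 0.0317]
tcp_rot: [180.0, -0.0, 90.0]
ft_force: [-0.4, 0.1, -1.3]
grip_width: 0.326
finger_force: 29.7
```

>>> apply_moves(
  deltas=[
    [0, 0, 1, 0, 0.85],
    [0, 0, 2, 0, 0.85],
    [0, 0, 2, 0, 0.85],
    [0, 0, 2, 0, 0.6],
    [0, 0, 2, 0, 0.5],
    [0, 0, 2, 0, 0.45],
    [0, 0, 2, 0, 0.45],
    [0, 0, 2, 0, 0.45],
    [0, 0, -3, 0, 0.45],
    [0, 0, -15, 0, 0.4],
    [0, 0, -35, 0, 0.4],
    [0, 0, -60, 0, 0.4],
    [0, 0, -85, 0, 0.4],
    [0, 0, -105, 0, 0.4],
    [0, 0, -115, 0, 0.4],
    [0, 0, -119, 0, 0.4],
    [0, 0, -119, 0, 0.4],
    [0, 0, -119, 0, 0.4],
  ],
)

```text
t: 11.0
ee_pos: [0.5893, 0.2059, 0.1493]
tcp_rot: [-179.9, 0.0, 90.0]
ft_force: [-0.5, 0.6, -0.3]
grip_width: 0.598
finger_force: 0.0
```

Run:
```python
from h import *
c=save('wrist','w4'); s=bot.state(); print(s['ee_pos'],s['grip_width'])
```

```text
[0.58924854 0.20592646 0.14902836] 0.6019653388971622
```

View pics/w4.png

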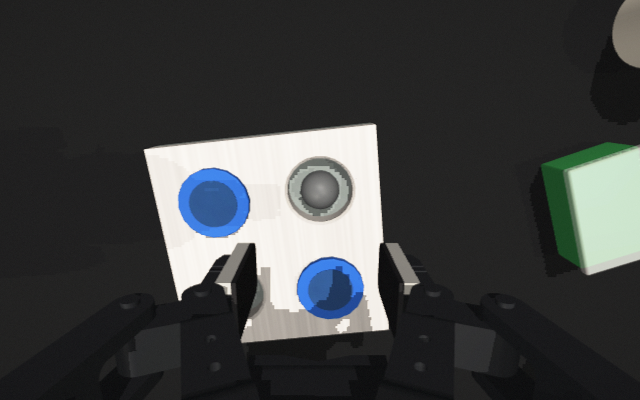

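The steel ball sits centred in the far well at (320,189). By the carrier's geometry the near well is at about (0.520,0.118). Now to ball A.

>>> apply_moves(
  deltas=[
    [-15, -5, 0, 0, 0.4],
    [-45, -16, 0, 0, 0.4],
    [-85, -30, 0, 0, 0.4],
    [-125, -44, 0, 0, 0.4],
    [-165, -58, 0, 0, 0.4],
    [-205, -72, 0, 0, 0.4],
    [-245, -86, 0, 0, 0.4],
    [-285, -100, 0, 0, 0.4],
    [-325, -115, 0, 0, 0.4],
    [-360, -127, 0, 0, 0.4],
    [-385, -136, 0, 0, 0.4],
    [-400, -141, 0, 0, 0.4],
    [-405, -143, 0, 0, 0.4],
    [-405, -143, 0, 0, 0.4],
    [-405, -143, 0, 0, 0.4],
    [-405, -143, 0, 0, 0.4],
  ],
)

```text
t: 12.65
ee_pos: [0.4471, -0.198, 0.1502]
tcp_rot: [-180.0, -0.0, 90.1]
ft_force: [0.9, 0.3, -0.1]
grip_width: 0.604
finger_force: 0.0
```

Run:
```python
from h import *
c=save('wrist','w5'); s=bot.state(); print(s['ee_pos'],s['tcp_rot'])
h=cv2.cvtColor(c['pixels'],cv2.COLOR_RGB2HSV).astype(int)
m=((h[...,1]<60)&(h[...,2]<125)&(h[...,2]>35)).astype(np.uint8); m[240:]=0
m=cv2.morphologyEx(m,cv2.MORPH_OPEN,np.ones((5,5)))
n,l,st,k=cv2.connectedComponentsWithStats(m)
for i in range(1,n):
    if 400<st[i][4]<3000: x,y,w,hh,_=st[i];print(k[i],st[i],onz(c,x+w/2-.5,y+hh/2-.5,.031))
```

```text
[ 0.44717113 -0.19806665  0.15023651] [-1.79993724e+02 -1.49066505e-02  9.00774548e+01]
[519.55150666 140.62859145] [ 510   47   20  193 1427] [ 0.59264894 -0.16173904  0.031     ]
[317.08333333 191.89273927] [ 298  173   39   39 1212] [ 0.44624685 -0.19841778  0.031     ]
```

A is at (0.4465,-0.1985), within 1 mm of the tool. I'll descend, grip and lift.

>>> apply_moves(
  deltas=[
    [0, 0, 15, 0, 0.4],
    [0, 0, 40, 0, 0.4],
    [0, 0, 65, 0, 0.4],
    [0, 0, 88, 0, 0.4],
    [0, 0, 106, 0, 0.4],
    [0, 0, 120, 0, 0.4],
    [0, 0, 130, 0, 0.4],
    [0, 0, 135, 0, 0.4],
    [0, 0, 135, 0, 0.4],
    [0, 0, 135, 0, 0.5],
    [0, 0, 135, 0, 0.6],
    [0, 0, 135, 0, 0.7],
    [0, 0, 135, 0, 0.85],
    [0, 0, 135, 0, 0.85],
    [0, 0, 135, 0, 0.85],
  ],
)

```text
t: 14.2
ee_pos: [0.4474, -0.1993, 0.0158]
tcp_rot: [179.9, 0.0, 90.0]
ft_force: [0.5, 0.7, 5.2]
grip_width: 0.331
finger_force: 29.6
```

>>> apply_moves(
  deltas=[
    [0, 0, -3, 0, 0.85],
    [0, 0, -9, 0, 0.85],
    [0, 0, -19, 0, 0.85],
    [0, 0, -33, 0, 0.85],
    [0, 0, -50, 0, 0.85],
    [0, 0, -70, 0, 0.85],
    [0, 0, -90, 0, 0.85],
    [0, 0, -110, 0, 0.85],
    [0, 0, -125, 0, 0.85],
    [0, 0, -130, 0, 0.85],
    [0, 0, -130, 0, 0.85],
  ],
)

```text
t: 15.3
ee_pos: [0.4473, -0.1992, 0.1462]
tcp_rot: [179.9, 0.1, 90.0]
ft_force: [1.0, 0.6, -1.0]
grip_width: 0.329
finger_force: 29.7
```

>>> apply_moves(
  deltas=[
    [8, 2, 0, 0, 0.85],
    [25, 6, 0, 0, 0.85],
    [50, 12, 0, 0, 0.85],
    [80, 18, 0, 0, 0.85],
    [110, 25, 0, 0, 0.85],
    [140, 32, 0, 0, 0.85],
    [170, 39, 0, 0, 0.85],
    [200, 46, 0, 0, 0.85],
    [230, 53, 0, 0, 0.85],
    [260, 60, 0, 0, 0.85],
    [285, 66, 0, 0, 0.85],
    [303, 70, 0, 0, 0.85],
    [313, 72, 0, 0, 0.85],
    [317, 73, 0, 0, 0.85],
    [317, 73, 0, 0, 0.85],
    [317, 73, 0, 0, 0.85],
    [317, 73, 0, 0, 0.85],
  ],
)

```text
t: 17.0
ee_pos: [0.5199, 0.1172, 0.1453]
tcp_rot: [-180.0, 0.0, 89.9]
ft_force: [0.4, -0.3, -1.6]
grip_width: 0.331
finger_force: 29.7
```

Run:
```python
from h import *
c=save('wrist','w6'); s=bot.state(); print(s['ee_pos'],s['tcp_rot'],s['grip_width'])
R=cv2.Rodrigues(c['rvec'])[0];f=200/np.tan(np.radians(c['vertical_fov'])/2)
im=c['pixels'].copy()
t=np.linspace(0,2*np.pi,60)
q=(R@np.c_[.5200+.025*np.cos(t),.118+.025*np.sin(t),0*t+.028].T).T+np.ravel(c['tvec'])
p=q[:,:2]/q[:,2:]*f+[c['cx'],c['cy']]
cv2.polylines(im,[p.astype(np.int32)],True,(255,0,0),1)
cv2.imwrite('pics/w6o.png',im[:,:,::-1])
```

```text
[0.51994564 0.11724189 0.14531805] [-1.79994930e+02  6.13875351e-03  8.99313414e+01] 0.3273678304832532
```

View pics/w6o.png

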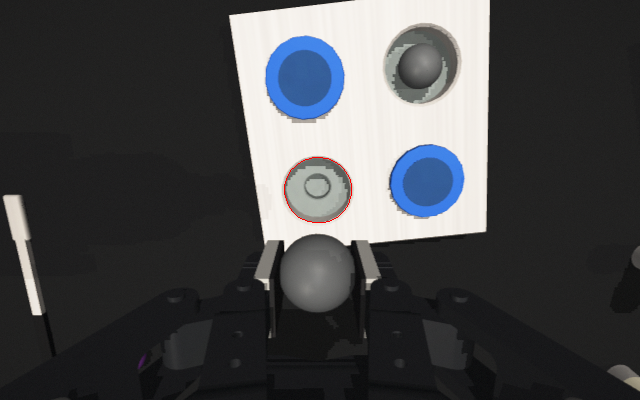

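The red circle drawn at (0.520,0.118) lies on the near well's rim at (318,189), and the first ball sits in its well at (420,66). Lowering and letting go.

>>> apply_moves(
  deltas=[
    [0, 0, 10, 0, 0.85],
    [0, 0, 28, 0, 0.85],
    [0, 0, 48, 0, 0.85],
    [0, 0, 66, 0, 0.85],
    [0, 0, 82, 0, 0.85],
    [0, 0, 94, 0, 0.85],
    [0, 0, 103, 0, 0.85],
    [0, 0, 109, 0, 0.85],
    [0, 0, 112, 0, 0.85],
    [0, 0, 114, 0, 0.85],
    [0, 0, 115, 0, 0.85],
    [0, 0, 115, 0, 0.85],
    [0, 0, 115, 0, 0.85],
    [0, 0, 115, 0, 0.85],
  ],
)

```text
t: 18.45
ee_pos: [0.5202, 0.118, 0.0306]
tcp_rot: [180.0, 0.0, 90.0]
ft_force: [0.4, -1.4, -1.2]
grip_width: 0.33
finger_force: 29.7
```

>>> apply_moves(
  deltas=[
    [0, 0, 0, 0, 0.85],
    [0, 0, 0, 0, 0.6],
    [0, 0, 0, 0, 0.5],
    [0, 0, 0, 0, 0.45],
    [0, 0, 0, 0, 0.45],
    [0, 0, 0, 0, 0.45],
    [0, 0, -5, 0, 0.45],
    [0, 0, -17, 0, 0.4],
    [0, 0, -37, 0, 0.4],
    [0, 0, -62, 0, 0.4],
    [0, 0, -87, 0, 0.4],
    [0, 0, -107, 0, 0.4],
    [0, 0, -117, 0, 0.4],
    [0, 0, -121, 0, 0.4],
    [0, 0, -121, 0, 0.4],
    [0, 0, -121, 0, 0.4],
    [0, 0, -121, 0, 0.4],
  ],
)

```text
t: 20.15
ee_pos: [0.5193, 0.118, 0.1502]
tcp_rot: [-179.9, 0.0, 90.0]
ft_force: [0.5, -0.1, 0.7]
grip_width: 0.603
finger_force: 0.0
```

Run:
```python
from h import *
w=save('wrist','w7')['pixels'];c=save('scene','s7')['pixels']
a=cv2.resize(w[:300,200:520],(480,450));b=cv2.resize(c[220:340,250:335+50],(320,284))
im=np.zeros((450,800,3),np.uint8);im[:,:480]=a;im[:284,480:]=b
cv2.imwrite('pics/f.png',im[:,:,::-1])
```

```text
(no output)
```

View pics/f.png

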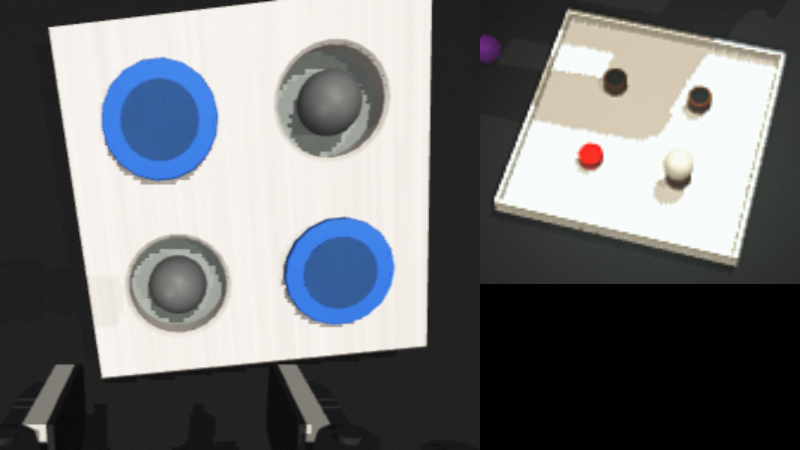

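The picture shows both steel balls seated in the wells, at crop positions (178,284) and (330,102). The two steel caps in the tray are empty and the ceramic ball is still on its cap.

```bash
python3 -c "
from rig import bot
print(bot.job_done())"
```

```text
the job is handed in; nothing more can be done
None
```

Both steel balls are seated in the carrier's two open wells, each let go with its underside about level with the block's top; the ceramic ball was left on its cap, and the job was handed in at about 20 s on the robot's clock.

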